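Lock the dry-bath blocks with the wedge and fit the probe

ROBOT

A 6-joint arm with a two-finger parallel gripper is mounted at the origin on the work surface. World frame = base frame: x ahead of the robot, y to its left, z up, the work surface at z = 0. Lengths are in m, angles in rad, forces in N, time in s.
With the tool pointing down it reaches from about 0.35 to 0.775 m from the base axis. Payload 7.3 kg.
Tool frame: the origin (TCP) lies at the very end of the fingers, on their centre line; the grasp point (between the pads) lies 19 mm behind it; z points along the fingers, y is the line along which they close (so a half turn about z gives the same grasp; the last joint's range is limited). The gripper opens to 92 mm and grips with 3 to 60 N. Pads are 19 mm wide; open, the fingers measure 130 mm over their backs; the gripper's body (75 mm by 190 mm) begins 47 mm behind the grasp point.
Start: joints at [-1.305, 0.342, 1.524, -0, 1.275, -0.146], TCP at [0.21, -0.481, 0.227] pointing down, gripper open.
Joint ranges: [-2.53, 2.53], [-0.77, 2.02], [0.04, 2.7], [-1, 4.14], [0.28, 2.66], [-3.11, 3.11]. Speed limits (rad/s): [2.57, 2.57, 3.14, 3.14, 3.14, 3.14].

INTERFACE

Orientations are given as [roll, pitch, yaw] about the fixed x, y, z axes, in that order (R = Rz(yaw) Ry(pitch) Rx(roll)).
In Python, from cell import observe, read_camera, get_calibration, hand_in, search_frame gives the robot as it stands.
- The arm moves only by the tool step_arm, never from a script. Its argument "commands" is a list of rows, each an object with "translation": the shift along the tool's x, y, z in mm, a list of three; "roll": the turn about the tool's z in rad. In form: [{"translation": [x, y, z], "roll": roll}, ...]. A call has 1 to 20 rows; each row shifts and turns the commanded pose from where the row before left it, along the tool's axes as they then stand; what a row does not reach is not made up. A row lasts 1/12 s, in which the tool goes at most 41.7 mm and 7.16 degrees, less where a joint would pass 70% of its speed; a pose out of reach is approached as far as the arm can. A call is refused whole if a number of a shift passes 41.7 or a number of a turn 0.125, either way. A call with a gripper value outside its range is refused whole. "fingers" is the opening, from 0 (shut) to 1 (fully open), set as the call begins (left out, the last holds). The fingers move at their own pace and stop on an object; "grip_force" is the grip in N (left out, the last holds). Time passes only in rows, so rows that do not move let the fingers close. It gives the time, the measured TCP pose, the force, the opening and the grip force at its end, in the units of the state.
- observe(): the state, without advancing time (a new reading comes with each control period).
- read_camera(name): name is "side" or "top"; returns the picture (480x640x3 uint8, red, green, blue); there is no depth.
- get_calibration(name): a dict with "camera_matrix" (3x3 intrinsics, pixels), "world_from_camera" (4x4, takes a point from camera to world coordinates). Camera axes: x right, y up, looking along -z (the intrinsics and any distortion apply to the point x, -y, -z); pixel columns grow to the right and rows downward; lengths in m; the calibration is good to about 2 mm. A picture is of the moment at which its call begins. get_calibration takes no time and is no camera call.
- hand_in(): hands the job in; it is judged then, once.
Trained networks look in the newest picture that a camera, given by its name, has taken for a name from the list of things; names that differ only in an ending like _2 or _b are one class to them, and where a whole thing is asked for, a point or a joint stands for the part that bears it (a point fixed in the world has none). Each returns a list of dicts, best first, with "confidence" (0 to 1); they miss things now and then, are a little off and sometimes report something else, mostly with a low value. They report only what shows in the picture. A call takes as long as a camera call. They do not tell look-alikes from the thing itself.
- search_frame(camera, name): "at" ([x, y, z] in m, in world coordinates, good to about 4 mm: the middle of the surface that is visible of it).
The state is a dict: "time": time; "qpos": joint angles; "qvel": joint speeds; "joint_efforts": joint torques, N m; "tool_pos": TCP position; "tool_rot": TCP orientation; "contact_force": force on the tool from outside, world axes, zero at the start; "torque": the same for the moment, N m; "opening": finger opening in m; "grip_force": force on a finger pad.
Only numpy, scipy, OpenCV 4.12 (cv2) and the standard library are available. Lean on these libraries where they do the work, as an engineer would, in place of code of your own. Each camera call takes 0.05 s, during which the arm holds its last target. There are 200 camera calls.

TASK

In the white dry bath, push the three loose heating blocks together along the channel against the red spring plate, then put the orange wedge upright, sloping side towards the steel cheeks, into the gap left at the other end and press it down until it is fully home on the bath floor, its top flush with the block tops, so that the row is locked tight against the spring. Then move the thermometer probe from its green holder into the brass-ringed opening of the bare aluminium block, pushed fully in. Do not shift or tip the bottle, the tip box or the jar.

Things in the scene. Friction and masses are not known exactly. Their poses are not given: they have to be found in the camera images.
- bath: White dry bath, fixed. Origin: its underside, below the middle of the channel; z up, the row runs along y. Smooth channel floor 35 mm above the origin. Base x -75 to +50, y -120 to +120 mm. Side rails at x = +-34 to +-41 mm, y -34 to +94 mm, 16 mm above the floor. Red spring plate at the +y end, its face at y = +80 mm when relaxed, before a fixed end wall (50 mm high, y 103 to 113).
- slot (a point): Point on the channel floor at the -y end of the bath (bath x 0, y -66 mm, z 35 mm), in the open slot, 52 mm wide, between two steel cheeks (bath x = +-26 to +-42 mm, 45 mm high, 15 mm thick). Fingers can reach the last block through the slot. The cheeks' faces towards the row slope outwards 1 in 4: bath y = -66 mm at the floor, -77 mm at the top.
- plate (a joint): Red spring plate, 64 mm wide and 40 mm high, which slides along the bath's +y. 0 = relaxed, grows as it is pushed back, stop at 10 mm (value in m). Spring: 2 N at 0, plus 0.8 N per mm. With the wedge fully home it reads about 4 mm.
- block_probe: Loose bare aluminium block, 64 mm (x) by 42 mm (y, along the row) by 48 mm high, 180 g, brass-ringed probe opening in the middle of its top. Origin: centre of its underside. The three blocks stand in the channel in any order with gaps between; pushed up to the relaxed plate their centres lie at bath y = +59, +17 and -25 mm.
- block_blue: Loose blue block, same size, about 180 g, black well dots on top. Origin: centre of its underside.
- block_dark: Loose dark steel-grey block, same size, about 180 g, black well dots on top. Origin: centre of its underside.
- wedge: Loose orange wedge, 76 mm long (x), 48 mm high, about 100 g, standing on its narrow base. Origin: centre of its underside. Its +y face is upright, at y = +12 mm, and goes against the last block. Its -y side slopes like the cheeks, y = -12 mm at the bottom to -19 mm at 28 mm height; above 31 mm it is a parallel grip 22 mm thick (y -10 to +12). In the bath its axes lie along the bath's.
- wedge_top (a point): Middle of the wedge's flat top (wedge x 0, y +1 mm, z 48 mm). Let into the gap of the closed-up row, the wedge stops about 14 mm too high; a push of 7 to 15 N down on its top drives it home: underside on the channel floor, top 83 mm above the table, flush with the blocks, wedge origin at about bath y = -54 mm.
- holder: Green holder block for the probe, fixed, 56 x 56 mm, 42 mm high, with a 10 mm hole in the middle. Origin: centre of its underside.
- probe: Thermometer probe standing in the holder: a steel pin 5 mm thick and 35 mm long under a round black handle with a yellow band, 18 mm thick and 40 mm high, 50 g. Origin: the lower tip of the pin; +z runs up the handle. The handle spans 35 to 75 mm above the origin; its flat underside rests on the holder's top.
- probe_tip (a point): Lower tip of the probe's pin.
- probe_hole (a point): Centre of the mouth of the brass-ringed opening, on the top of the aluminium block: 9 mm wide, 42 mm deep, mouth slightly chamfered. Fully in, the handle's underside rests on the block's top, the tip 35 mm below this point.
- bottle: Bystander: clear reagent bottle with blue cap, 56 mm thick, 120 mm tall. Origin: centre of its underside.
- tip_box: Bystander: blue pipette-tip box, 85 x 120 mm, 57 mm tall. Origin: centre of its underside.
- jar: Bystander: white jar with red lid, 60 mm thick, 70 mm tall. Origin: centre of its underside.
There are look-alikes about, which are no part of the job. Leave any purple look-alike of the probe alone.

How it is judged:
By the outcome, as a careful person would: the job done as asked, in the order asked, and still so for the second after the job is handed in, with the robot touching nothing.
It also fails if it takes over 67 s, if anything falls off the work surface, if the arm or the gripper's body presses on something with over 40 N, if the wrist force passes 120 N, or if a joint passes its speed limit or range.

## Working session

There is one attempt and no reset: what is moved stays moved. The work goes in short steps, Python scripts to look and compute and a tool call to move; the robot and the scene stay as the last step left them, time stands still between calls to the robot, and variables do not carry over. Pictures are saved under pics/ and viewed, at most 10 in all, crops included, and the job is handed in when it is done.

Besides the shell and the picture viewer there is one more tool, called after ">>>" by a JSON object that holds its "op" and its "data", one argument or row to a line. step_arm: Moves the arm, as the interface text tells. Its arguments: {"type":"object","properties":{"commands":{"type":"array"},"fingers":{"type":"number"},"grip_force":{"type":"number"}},"required":["commands"]}

```bash
mkdir -p pics; ls; cat > look.py <<'E'
import sys,cv2,numpy as np
from cell import *
E
python3 - <<'E'
from look import *
for c in("top","side"):
    im=read_camera(c); cv2.imwrite(f"pics/{c}0.png",im[:,:,::-1])
    k=get_calibration(c); print(c,k["camera_matrix"],k["world_from_camera"],{a:b for a,b in k.items() if a not in("camera_matrix","world_from_camera")})
    for n in ["bath","block_probe","block_blue","block_dark","wedge","wedge_top","plate","holder","probe","probe_hole","bottle","tip_box","jar"]:
        print(n,[(np.round(d["at"],3).tolist(),round(d["confidence"],2)) for d in search_frame(c,n)][:3])
s=observe();print(s)
E
```

```text
pics
top [[449.50613251   0.         322.2837997 ]
 [  0.         449.50613251 242.14948892]
 [  0.           0.           1.        ]] [[ 0.02704926  0.99712178 -0.07082726  0.55744662]
 [-0.99959322  0.02762095  0.00710444  0.02059373]
 [ 0.0090403   0.07060628  0.9974633   0.95256473]
 [ 0.          0.          0.          1.        ]] {}
bath [([0.576, -0.032, 0.035], 0.93)]
block_probe [([0.583, 0.033, 0.078], 0.62)]
block_blue [([0.615, -0.054, 0.084], 0.68), ([0.527, -0.322, 0.049], 0.33), ([0.781, -0.014, 0.071], 0.21)]
block_dark [([0.599, -0.012, 0.082], 0.92)]
wedge [([0.53, -0.321, 0.05], 0.95)]
wedge_top [([0.523, -0.325, 0.047], 0.81)]
plate [([0.584, 0.062, 0.075], 0.56)]
holder [([0.492, 0.324, 0.041], 0.94)]
probe [([0.491, 0.322, 0.08], 0.67), ([0.583, 0.033, 0.078], 0.63), ([0.572, 0.346, 0.076], 0.51)]
probe_hole [([0.593, 0.035, 0.082], 0.75)]
bottle [([0.738, 0.244, 0.081], 0.69), ([0.576, -0.033, 0.031], 0.49)]
tip_box [([0.714, -0.248, 0.057], 0.88)]
jar [([0.78, -0.011, 0.07], 0.63)]
side [[553.31112294   0.         322.44646   ]
 [  0.         553.31112294 2
[... 887 characters left out ...]
 0.0, 0.046], 0.75)]
{'time': 1.4, 'qpos': array([-1.30498660e+00,  3.41968736e-01,  1.52412270e+00,  4.11650164e-05,
        1.27538974e+00, -1.45996672e-01]), 'qvel': array([-0.00099595, -0.00022527, -0.00015322, -0.000118  , -0.00064102,
       -0.00094398]), 'joint_efforts': array([ 1.35985301e-04, -4.31131339e+01, -2.44477630e+01,  7.17656664e-02,
        4.82160388e-02, -4.43588846e-07]), 'tool_pos': array([ 0.21017643, -0.48110787,  0.22674881]), 'tool_rot': array([ 3.14147663e+00, -2.27465212e-05,  4.11794415e-01]), 'contact_force': array([-0.62429134,  0.59224832, -0.10822006]), 'torque': array([0.00293768, 0.02482294, 0.01125245]), 'grip_force': 0.0, 'opening': 0.09194444346714413}
```

View pics/top0.png

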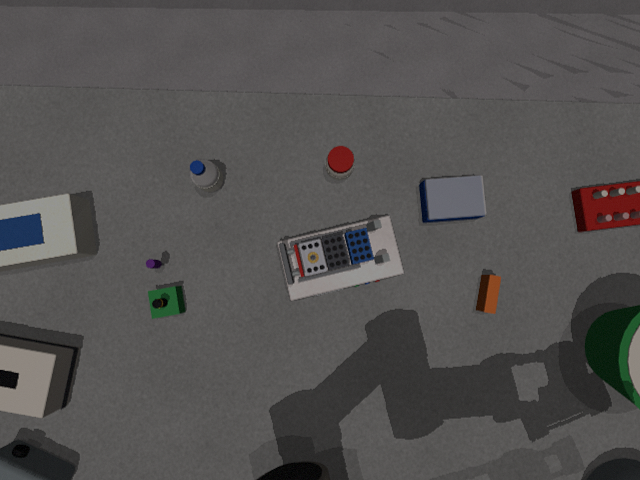

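View pics/side0.png

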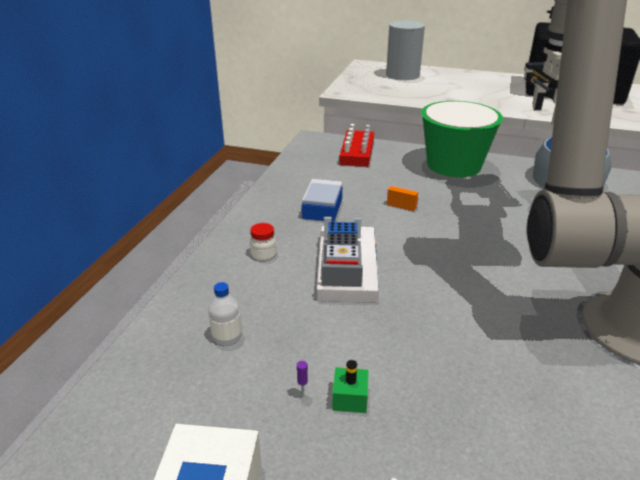

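The top view shows the bath at about (340,257) with the plate on the left and the cheeks on the right, and blocks in the order plate, aluminium, dark, blue. The wedge is at (488,293), the holder and probe at (162,300), and the purple decoy at (152,264). I'll enlarge these to measure them.

```bash
python3 - <<'E'
import cv2,numpy as np
a=cv2.imread("pics/top0.png");b=cv2.imread("pics/side0.png")
def c(i,x,y,w,h,s):return cv2.resize(i[y:y+h,x:x+w],(w*s,h*s),interpolation=cv2.INTER_CUBIC)
o=np.zeros((600,800,3),np.uint8)
t=c(a,270,208,140,96,4);o[:384,:560]=t
t=c(a,470,262,40,60,5);o[:300,570:770]=t
t=c(b,310,210,75,95,2);o[390:580,0:150]=t
t=c(b,380,180,44,34,4);o[390:526,160:336]=t
t=c(a,140,250,50,70,3);o[390:600,350:500]=t
t=c(b,325,350,50,65,3);o[390:585,520:670]=t
cv2.imwrite("pics/crop1.png",o)
E
```

```text
(no output)
```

View pics/crop1.png

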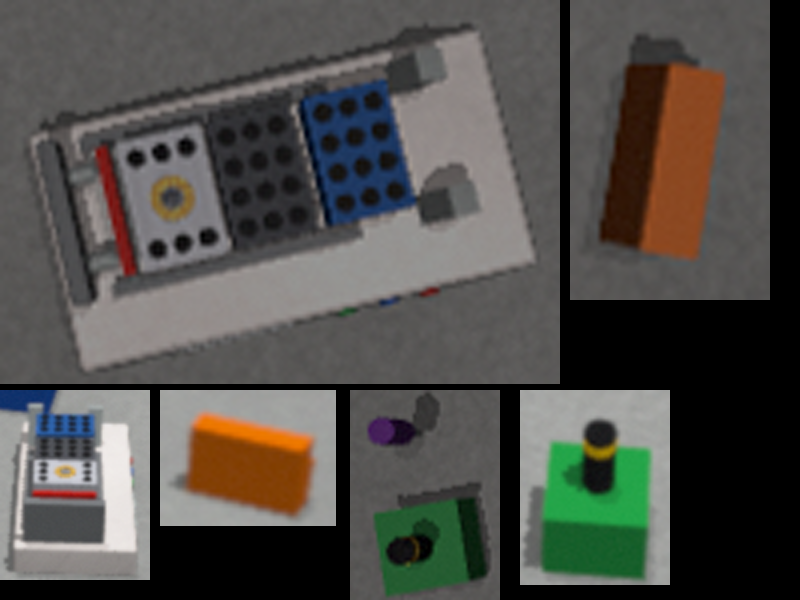

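Bath, wedge, holder and probe all stand out. The wedge stands upright: its plain upright face looks to world +y and the slope to -y. Next I'll fit poses from the corner pixels.

```bash
cat > look.py <<'E'
import sys,cv2,numpy as np
from cell import *
from scipy.optimize import least_squares
K={c:get_calibration(c) for c in("top","side")}
def proj(c,P):
    T=np.linalg.inv(K[c]["world_from_camera"]);p=T[:3,:3]@np.asarray(P,float)+T[:3,3]
    q=K[c]["camera_matrix"]@[p[0],-p[1],-p[2]];return q[:2]/q[2]
def ray(c,uv,z):
    W=K[c]["world_from_camera"];d=np.linalg.inv(K[c]["camera_matrix"])@[uv[0],uv[1],1]
    d=W[:3,:3]@[d[0],-d[1],-d[2]];o=W[:3,3];return o+d*(z-o[2])/d[2]
def tri(obs):
    return least_squares(lambda P:np.concatenate([proj(c,P)-uv for c,uv in obs]),[.5,0,.05])
def fit(pts,x0):
    """pts: (cam,uv,local xyz m) -> x,y,yaw"""
    def r(q):
        c,s=np.cos(q[2]),np.sin(q[2])
        return np.concatenate([proj(k,[q[0]+c*l[0]-s*l[1],q[1]+s*l[0]+c*l[1],l[2]])-uv for k,uv,l in pts])
    f=least_squares(r,x0,x_scale=[.01,.01,.05],loss='soft_l1');return f.x,r(f.x).reshape(-1,2)
E
python3 - <<'E'
from look import *
np.set_printoptions(precision=4,suppress=True)
def px(x,y,ox,oy,s,u,v):return np.array([(x-ox+.5)/s-.5+u,(y-oy+.5)/s-.5+v])
T=lambda x,y:px(x,y,0,0,4,270,208); W=lambda x,y:px(x,y,570,0,5,470,262)
S=lambda x,y:px(x,y,0,390,2,310,210); SW=lambda x,y:px(x,y,160,390,4,380,180)
P=lambda x,y:px(x,y,350,390,3,140,250); SP=lambda x,y:px(x,y,520,390,3,325,350)
m=1e-3
bt=[("top",T(35,138),[50*m,120*m,.035]),("top",T(475,30),[50*m,-120*m,.035]),("top",T(535,260),[-75*m,-120*m,.035]),("top",T(85,370),[-75*m,120*m,.035])]
bs=[("side",S(137,545),[-75*m,120*m,.035]),("side",S(19,549),[50*m,120*m,.035]),("side",S(127,424),[-75*m,-120*m,.035])]
for n,q in(("bath top",bt),("bath side",bs),("both",bt+bs)):print(n,*fit(q,[.58,-.02,.24]))
for n,c in(("alu",[(112,140),(205,122),(232,250),(140,272)]),("blue",[(303,100),(385,82),(413,205),(330,225)])):
    l=[(32,21),(32,-21),(-32,-21),(-32,21)]
    print(n,*fit([("top",T(*a),[b[0]*m,b[1]*m,.083]) for a,b in zip(c,l)],[.58,0,.24]))
wt=[("top",W(*a),np.array(b)*m) for a,b in zip([(667,63),(725,71),(696,259),(640,252),(600,242),(628,66)],[(38,12,48),(38,-10,48),(-38,-10,48),(-38,12,48),(-38,12,0),(38,12,0)])]
ws=[("side",SW(*a),np.array(b)*m) for a,b in zip([(192,429),(302,453),(313,435),(202,413),(189,486),(297,515)],[(38,12,48),(-38,12,48),(-38,-10,48),(38,-10,48),(38,12,0),(-38,12,0)])]
for n,q in(("wedge top",wt),("wedge side",ws),("both",wt+ws)):print(n,*fit(q,[.53,-.32,-.16]))
print("hole",ray("top",T(173,198),.083),ray("side",S(66,471),.083))
f=tri([("top",P(402,551)),("side",SP(600,429))]);print("probe top",f.x,f.fun,ray("top",P(402,551),.082),ray("side",SP(600,429),.082))
print("decoy",ray("top",P(380,431),.08))
E
```

```text
bath top [ 0.6046 -0.02    0.2688] [[-2.5086 -0.4589]
 [ 1.     -1.2278]
 [ 1.2768  0.3716]
 [-0.6628  1.2931]]
bath side [ 0.6029 -0.0171  0.2844] [[ 2.2981  2.0779]
 [-1.1664 -0.6237]
 [-0.1896 -0.9374]]
both [ 0.6044 -0.0195  0.2723] [[-2.7796 -0.1298]
 [ 0.6351 -1.295 ]
 [ 1.1152  0.2518]
 [-0.726   1.5762]
 [ 1.1076  1.483 ]
 [-2.2457 -1.6857]
 [ 0.0385 -1.3484]]
alu [0.5907 0.0322 0.2399] [[ 0.9951  0.1002]
 [-1.0737  0.0514]
 [-0.8334  0.351 ]
 [ 0.8885 -0.5405]]
blue [ 0.614  -0.0571  0.243 ] [[-0.4717 -0.5363]
 [ 0.0872 -0.6248]
 [ 0.3847  0.766 ]
 [-0.0197  0.4143]]
wedge top [ 0.5268 -0.3305 -0.1465] [[ 0.4692  0.1034]
 [-0.3578  0.3944]
 [-0.0439  0.2955]
 [ 0.3189 -0.2098]
 [-0.0519 -0.1204]
 [-0.3329 -0.5134]]
wedge side [ 0.526  -0.3282 -0.1544] [[-0.2265 -0.7733]
 [ 0.4182 -0.5077]
 [ 0.3271  0.29  ]
 [ 0.2022 -0.3339]
 [-0.713   1.0741]
 [-0.1119  0.2838]]
both [ 0.5266 -0.3303 -0.1486] [[ 0.4019  0.1933]
 [-0.4282  0.5067]
 [-0.1924  0.3955]
 [ 0.1735 -0.1325]
 [-0.19   -0.047 ]
 [-0.3969 -0.428 ]
 [-0.2899 -1.1336]
 [ 0.3743 -0.9577]
 [ 0.2321 -0.1601]
 [ 0.0899 -0.696 ]
 [-0.7739  0.7022]
 [-0.1525 -0.1804]]
hole [0.5897 0.0318 0.083 ] [0.5885 0.0341 0.083 ]
probe top [0.4931 0.3291 0.0789] [-0.0372 -0.1933  0.1627  0.0083] [0.493  0.3279 0.082 ] [0.4927 0.3321 0.082 ]
decoy [0.5691 0.3468 0.08  ]
```

```bash
python3 - <<'E'
from look import *
np.set_printoptions(precision=4,suppress=True)
def px(x,y,ox,oy,s,u,v):return np.array([(x-ox+.5)/s-.5+u,(y-oy+.5)/s-.5+v])
T=lambda x,y:px(x,y,0,0,4,270,208); m=1e-3
A=[("top",T(*a),np.array(b)*m) for a,b in zip([(480,28),(537,262),(83,372)],[(50,-120,35),(-75,-120,35),(-75,120,35)])]
B=[("top",T(*a),np.array(b)*m) for a,b in zip([(108,147),(134,273)],[(32,80,75),(-32,80,75)])]
C=[("top",T(*a),np.array(b)*m) for a,b in zip([(112,140),(205,122),(232,250),(140,272)],[(32,59,83),(32,17,83),(-32,17,83),(-32,59,83)])]
for q in(A,A+B):
    x,r=fit(q,[.6,-.02,.25]);print(x);print(r)
    R=np.array([[np.cos(x[2]),np.sin(x[2])],[-np.sin(x[2]),np.cos(x[2])]])
    for n,p in(("alu",[.5905,.0322]),("blue",[.614,-.0571]),("hole",[.5897,.0318])):print(n,R@(np.array(p)-x[:2]))
im=cv2.imread("pics/top0.png")
def w(l):c,s=np.cos(x[2]),np.sin(x[2]);return [x[0]+c*l[0]-s*l[1],x[1]+s*l[0]+c*l[1],l[2]]
I=cv2.resize(im[208:304,270:410],(700,480),interpolation=cv2.INTER_CUBIC)
def L(pts,col):
    q=[((proj("top",w(np.array(p)*m))-[270,208]+.5)*5).astype(int) for p in pts]
    cv2.polylines(I,[np.array(q)],True,col,1)
L([(50,120,35),(50,-120,35),(-75,-120,35),(-75,120,35)],(0,255,0))
for sx in(1,-1):
    L([(sx*26,-77,80),(sx*42,-77,80),(sx*42,-81,80),(sx*26,-81,80)],(0,255,255))
    L([(sx*34,-34,51),(sx*34,94,51),(sx*41,94,51),(sx*41,-34,51)],(255,0,255))
L([(40,103,85),(40,113,85),(-40,113,85),(-40,103,85)],(255,255,0))
L([(32,80,75),(-32,80,75)],(0,255,255))
cv2.imwrite("pics/ov.png",I)
E
```

```text
[ 0.605  -0.0199  0.2605]
[[ 0.0327 -0.4882]
 [ 0.567   0.2362]
 [-0.6094  0.1929]]
alu [-0.0006  0.0541]
blue [-0.0009 -0.0382]
hole [-0.0015  0.0539]
[ 0.6046 -0.02    0.2617]
[[ 0.0221 -0.3613]
 [ 0.6333  0.347 ]
 [-0.5098  0.4549]
 [-0.577  -0.4297]
 [ 0.442  -0.0126]]
alu [-0.0001  0.0541]
blue [-0.0005 -0.0382]
hole [-0.001   0.0539]
```

View pics/ov.png

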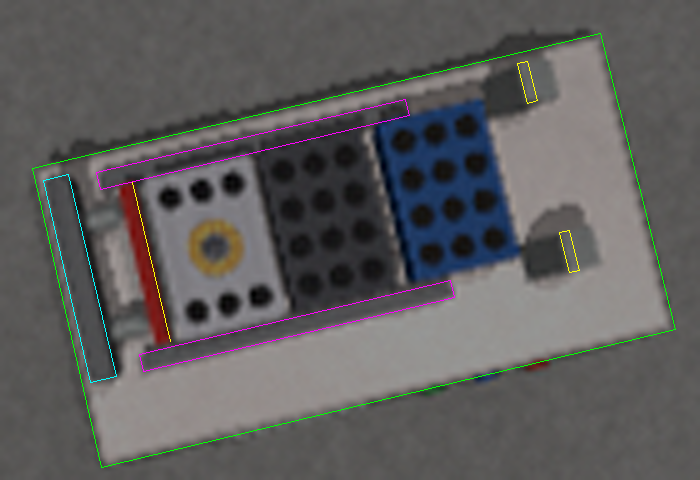

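The overlay matches the bath closely, giving bath x, y, yaw = (0.605, -0.020, 0.261). The aluminium block has a 5 mm gap to the plate, and the blue block's end face is at about bath y = -59 mm. First I'll close the fingers and move in front of the slot.

>>> {"op": "step_arm", "data": {
  "commands": [
    {"translation": [33.4, -11.3, 1.7], "roll": 0},
    {"translation": [33.4, -11.3, 1.7], "roll": 0},
    {"translation": [33.4, -11.3, 1.7], "roll": 0},
    {"translation": [33.4, -11.3, 1.7], "roll": 0},
    {"translation": [33.4, -11.3, 1.7], "roll": 0},
    {"translation": [33.4, -11.3, 1.7], "roll": 0},
    {"translation": [33.4, -11.3, 1.7], "roll": 0},
    {"translation": [33.4, -11.3, 1.7], "roll": 0},
    {"translation": [33.4, -11.3, 1.7], "roll": 0},
    {"translation": [33.4, -11.3, 1.7], "roll": 0},
    {"translation": [33.4, -11.3, 1.7], "roll": 0},
    {"translation": [33.4, -11.3, 1.7], "roll": 0},
    {"translation": [33.4, -11.3, 1.7], "roll": 0},
    {"translation": [33.4, -11.3, 1.7], "roll": 0},
    {"translation": [33.4, -11.3, 1.7], "roll": 0},
    {"translation": [33.4, -11.3, 1.7], "roll": 0}
  ],
  "fingers": 0
}}

```text
time: 2.73
tool_pos: [0.6286, -0.1001, 0.1994]
tool_rot: [3.141, 0.0, 0.412]
contact_force: [0.9, -1.3, 1.1]
opening: 0.0003
grip_force: 0.0
```

>>> {"op": "step_arm", "data": {
  "commands": [
    {"translation": [0, 0, 0], "roll": -0.1183},
    {"translation": [0, 0, 0], "roll": -0.1183},
    {"translation": [0, 0, 0], "roll": -0.1183},
    {"translation": [0, 0, 0], "roll": -0.1183},
    {"translation": [0, 0, 0], "roll": -0.1183},
    {"translation": [0, 0, 0], "roll": -0.1183},
    {"translation": [0, 0, 0], "roll": -0.1183},
    {"translation": [0, 0, 0], "roll": -0.1183},
    {"translation": [0, 0, 0], "roll": -0.1183},
    {"translation": [0, 0, 0], "roll": -0.1183},
    {"translation": [0, 0, 0], "roll": -0.1183},
    {"translation": [0, 0, 0], "roll": -0.1183},
    {"translation": [0, 0, 0], "roll": 0}
  ]
}}

```text
time: 3.82
tool_pos: [0.6275, -0.1016, 0.1994]
tool_rot: [-3.141, 0.0, 1.836]
contact_force: [0.0, -0.4, 0.6]
opening: 0.0004
grip_force: 0.0
```

>>> {"op": "step_arm", "data": {
  "commands": [
    {"translation": [0, 0, 20], "roll": 0},
    {"translation": [0, 0, 25], "roll": 0},
    {"translation": [0, 0, 25], "roll": 0},
    {"translation": [0, 0, 25], "roll": 0},
    {"translation": [0, 0, 25], "roll": 0},
    {"translation": [0, 0, 20], "roll": 0},
    {"translation": [0, 0, 10], "roll": 0},
    {"translation": [0, 0, 3], "roll": 0},
    {"translation": [0, 0, 0], "roll": 0}
  ]
}}

```text
time: 4.57
tool_pos: [0.6275, -0.1015, 0.0462]
tool_rot: [-3.141, -0.0, 1.83]
contact_force: [0.3, -0.1, 0.4]
opening: 0.0003
grip_force: 0.0
```

>>> {"op": "step_arm", "data": {
  "commands": [
    {"translation": [3, 0, 0], "roll": 0},
    {"translation": [3, 0, 0], "roll": 0},
    {"translation": [3, 0, 0], "roll": 0},
    {"translation": [3, 0, 0], "roll": 0},
    {"translation": [3, 0, 0], "roll": 0},
    {"translation": [2, 0, 0], "roll": 0},
    {"translation": [2, 0, 0], "roll": 0},
    {"translation": [2, 0, 0], "roll": 0},
    {"translation": [2, 0, 0], "roll": 0}
  ]
}}

```text
time: 5.32
tool_pos: [0.6217, -0.0793, 0.0467]
tool_rot: [3.141, 0.001, 1.831]
contact_force: [0.4, -0.3, 0.9]
opening: 0.0005
grip_force: 0.8
```

>>> {"op": "step_arm", "data": {
  "commands": [
    {"translation": [1, 0, 0], "roll": 0},
    {"translation": [1, 0, 0], "roll": 0},
    {"translation": [1, 0, 0], "roll": 0},
    {"translation": [1, 0, 0], "roll": 0},
    {"translation": [0, 0, 0], "roll": 0}
  ]
}}

```text
time: 5.73
tool_pos: [0.6207, -0.0755, 0.0466]
tool_rot: [3.141, 0.0, 1.831]
contact_force: [0.9, -1.0, 1.0]
opening: 0.0006
grip_force: 1.0
```

>>> {"op": "step_arm", "data": {
  "commands": [
    {"translation": [1, 0, 0], "roll": 0},
    {"translation": [1, 0, 0], "roll": 0},
    {"translation": [1, 0, 0], "roll": 0},
    {"translation": [0, 0, 0], "roll": 0}
  ]
}}

```text
time: 6.07
tool_pos: [0.6199, -0.0726, 0.0466]
tool_rot: [3.141, 0.0, 1.832]
contact_force: [0.7, -2.9, 0.8]
opening: -0.0002
grip_force: 1.5
```

>>> {"op": "step_arm", "data": {
  "commands": [
    {"translation": [1, 0, 0], "roll": 0},
    {"translation": [1, 0, 0], "roll": 0},
    {"translation": [0, 0, 0], "roll": 0}
  ]
}}

```text
time: 6.32
tool_pos: [0.6195, -0.071, 0.0466]
tool_rot: [3.141, 0.001, 1.831]
contact_force: [2.5, -4.3, 2.0]
opening: 0.0004
grip_force: 2.4
```

>>> {"op": "step_arm", "data": {
  "commands": [
    {"translation": [1, 0, 0], "roll": 0},
    {"translation": [1, 0, 0], "roll": 0},
    {"translation": [0, 0, 0], "roll": 0}
  ]
}}

```text
time: 6.57
tool_pos: [0.6191, -0.0694, 0.0466]
tool_rot: [3.141, 0.001, 1.831]
contact_force: [2.5, -6.6, 2.5]
opening: 0.0004
grip_force: 3.0
```

```bash
cat >> look.py <<'E'
BX,BY,BA=.605,-.020,.261
def tobath(p):
    c,s=np.cos(BA),np.sin(BA);d=np.asarray(p)[:2]-[BX,BY];return np.array([c*d[0]+s*d[1],-s*d[0]+c*d[1]])*1e3
def world(bx,by):
    c,s=np.cos(BA),np.sin(BA);return np.array([BX+(c*bx-s*by)/1e3,BY+(s*bx+c*by)/1e3])
def go(target,yaw=None):
    "total tool shift mm to world target from here, roll to yaw"
    s=observe();y=s["tool_rot"][2];d=(np.asarray(target)-s["tool_pos"])*1e3
    print("at",s["tool_pos"].round(4),"yaw",round(y,4),"shift",np.round([np.cos(y)*d[0]+np.sin(y)*d[1],np.sin(y)*d[0]-np.cos(y)*d[1],-d[2]],1),"roll",None if yaw is None else round(y-yaw,4))
def crop(c,box,s,name):
    im=read_camera(c)[:,:,::-1];x,y,w,h=box
    cv2.imwrite(f"pics/{name}.png",cv2.resize(im[y:y+h,x:x+w],(w*s,h*s),interpolation=cv2.INTER_CUBIC));return im
E
python3 - <<'E'
from look import *
s=observe();print(tobath(s["tool_pos"]),s["contact_force"])
E
```

```text
[  0.90571286 -51.35373345] [ 2.48780772 -6.60997441  2.48309325]
```

Force rose to about 7 N, so the row is closed up against the plate. I'll back off and go up.

>>> {"op": "step_arm", "data": {
  "commands": [
    {"translation": [-2, 0, 0], "roll": 0},
    {"translation": [-4, 0, 0], "roll": 0},
    {"translation": [-10, 0, 0], "roll": 0},
    {"translation": [-14, 0, 0], "roll": 0},
    {"translation": [0, 0, -30], "roll": 0},
    {"translation": [0, 0, -40], "roll": 0},
    {"translation": [0, 0, -30], "roll": 0},
    {"translation": [0, 0, 0], "roll": 0}
  ],
  "fingers": 1
}}

```text
time: 7.23
tool_pos: [0.6298, -0.0988, 0.1534]
tool_rot: [3.132, 0.005, 1.831]
contact_force: [0.7, -0.6, 0.7]
opening: 0.0459
grip_force: 0.0
```

```bash
python3 - <<'E'
from look import *
go([.5266,-.3303,.147],-.1486+np.pi/2)
E
```

```text
at [ 0.6298 -0.0988  0.1534] yaw 1.8314 shift [-197.1 -159.3    6.4] roll 0.4092
```

>>> {"op": "step_arm", "data": {
  "commands": [
    {"translation": [-24.6, -19.9, 0.8], "roll": 0},
    {"translation": [-24.6, -19.9, 0.8], "roll": 0},
    {"translation": [-24.6, -19.9, 0.8], "roll": 0},
    {"translation": [-24.6, -19.9, 0.8], "roll": 0},
    {"translation": [-24.6, -19.9, 0.8], "roll": 0},
    {"translation": [-24.6, -19.9, 0.8], "roll": 0},
    {"translation": [-24.6, -19.9, 0.8], "roll": 0},
    {"translation": [-24.6, -19.9, 0.8], "roll": 0},
    {"translation": [0, 0, 0], "roll": 0.1023},
    {"translation": [0, 0, 0], "roll": 0.1023},
    {"translation": [0, 0, 0], "roll": 0.1023},
    {"translation": [0, 0, 0], "roll": 0.1023},
    {"translation": [0, 0, 0], "roll": 0},
    {"translation": [0, 0, 0], "roll": 0}
  ]
}}

```text
time: 8.4
tool_pos: [0.5231, -0.329, 0.1397]
tool_rot: [-3.141, -0.001, 1.425]
contact_force: [0.1, 0.1, -0.6]
opening: 0.0918
grip_force: 0.0
```

```bash
python3 - <<'E'
from look import *
go([.5266,-.3303,.062],-.1486+np.pi/2)
im=read_camera("top")[:,:,::-1];jm=read_camera("side")[:,:,::-1]
o=np.zeros((600,760,3),np.uint8)
o[:384,:560]=cv2.resize(im[208:304,270:410],(560,384),interpolation=cv2.INTER_CUBIC)
o[390:598,:360]=cv2.resize(im[262:314,455:545],(360,208),interpolation=cv2.INTER_CUBIC)
o[390:598,370:690]=cv2.resize(jm[172:224,370:450],(320,208),interpolation=cv2.INTER_CUBIC)
cv2.imwrite("pics/c2.png",o)
E
```

```text
at [ 0.5231 -0.329   0.1397] yaw 1.425 shift [-0.8  3.6 77.7] roll 0.0028
```

View pics/c2.png

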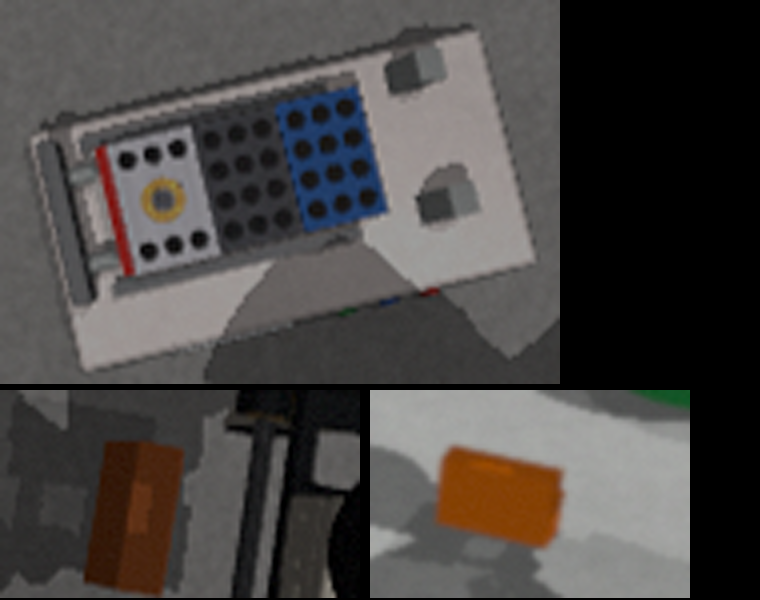

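The row is closed up against the relaxed plate (the gap at the plate has gone) and the wedge stands untouched. I'll go down around its ends.

>>> {"op": "step_arm", "data": {
  "commands": [
    {"translation": [-0.8, 3.6, 20], "roll": 0},
    {"translation": [0, 0, 25], "roll": 0},
    {"translation": [0, 0, 20], "roll": 0},
    {"translation": [0, 0, 12], "roll": 0},
    {"translation": [0, 0, 8], "roll": 0},
    {"translation": [0, 0, 8], "roll": 0},
    {"translation": [0, 0, 8], "roll": 0},
    {"translation": [0, 0, 8], "roll": 0},
    {"translation": [0, 0, 8], "roll": 0},
    {"translation": [0, 0, 6], "roll": 0},
    {"translation": [0, 0, 0], "roll": 0}
  ]
}}

```text
time: 9.42
tool_pos: [0.5262, -0.3298, 0.0158]
tool_rot: [-3.14, -0.001, 1.422]
contact_force: [-0.2, 0.1, 0.3]
opening: 0.0917
grip_force: 0.0
```

>>> {"op": "step_arm", "data": {
  "commands": [
    {"translation": [0, 0, 0], "roll": 0},
    {"translation": [0, 0, 0], "roll": 0},
    {"translation": [0, 0, 0], "roll": 0},
    {"translation": [0, 0, 0], "roll": 0},
    {"translation": [0, 0, 0], "roll": 0},
    {"translation": [0, 0, 0], "roll": 0}
  ],
  "fingers": 0,
  "grip_force": 20
}}

```text
time: 9.92
tool_pos: [0.5271, -0.3304, 0.0177]
tool_rot: [3.141, 0.001, 1.422]
contact_force: [-0.2, 1.0, 2.5]
opening: 0.0759
grip_force: 20.0
```

>>> {"op": "step_arm", "data": {
  "commands": [
    {"translation": [0, 0, -10], "roll": 0},
    {"translation": [0, 0, -25], "roll": 0},
    {"translation": [0, 0, -35], "roll": 0},
    {"translation": [0, 0, -35], "roll": 0},
    {"translation": [0, 0, -25], "roll": 0},
    {"translation": [0, 0, -12], "roll": -0.1025},
    {"translation": [0, 0, 0], "roll": -0.1025},
    {"translation": [0, 0, 0], "roll": -0.1025},
    {"translation": [0, 0, 0], "roll": -0.1025},
    {"translation": [0, 0, 0], "roll": 0}
  ]
}}

```text
time: 10.75
tool_pos: [0.5267, -0.33, 0.1597]
tool_rot: [3.142, 0.0, 1.836]
contact_force: [-0.4, 0.3, -0.8]
opening: 0.0762
grip_force: 20.0
```

```bash
python3 - <<'E'
from look import *
go([*world(0,-61),.155],BA+np.pi/2)
E
```

```text
at [ 0.5267 -0.33    0.1597] yaw 1.8358 shift [217.7 156.6   4.7] roll 0.004
```

>>> {"op": "step_arm", "data": {
  "commands": [
    {"translation": [21.8, 15.7, 0], "roll": 0},
    {"translation": [21.8, 15.7, 0], "roll": 0},
    {"translation": [21.8, 15.7, 0], "roll": 0},
    {"translation": [21.8, 15.7, 0], "roll": 0},
    {"translation": [21.8, 15.7, 0], "roll": 0},
    {"translation": [21.8, 15.7, 0], "roll": 0},
    {"translation": [21.8, 15.7, 0], "roll": 0},
    {"translation": [21.8, 15.7, 0], "roll": 0},
    {"translation": [21.8, 15.7, 0], "roll": 0},
    {"translation": [21.8, 15.7, 0], "roll": 0.004},
    {"translation": [0, 0, 0], "roll": 0},
    {"translation": [0, 0, 0], "roll": 0}
  ]
}}

```text
time: 11.75
tool_pos: [0.6223, -0.0776, 0.1592]
tool_rot: [-3.141, 0.0, 1.828]
contact_force: [-0.6, -0.4, -0.9]
opening: 0.076
grip_force: 20.0
```

```bash
python3 - <<'E'
from look import *
go([*world(0,-61),.155],BA+np.pi/2);print(tobath(observe()["tool_pos"]))
im=read_camera("top")[:,:,::-1];jm=read_camera("side")[:,:,::-1]
o=np.zeros((480,800,3),np.uint8)
o[:,:440]=cv2.resize(im[190:310,310:420],(440,480),interpolation=cv2.INTER_CUBIC)
o[:,450:790]=cv2.resize(jm[170:290,300:385],(340,480),interpolation=cv2.INTER_CUBIC)
cv2.imwrite("pics/c3.png",o)
E
```

```text
at [ 0.6223 -0.0776  0.1592] yaw 1.8283 shift [-0.9 -1.8  4.2] roll -0.0035
[  1.80604729 -60.11377593]
```

View pics/c3.png

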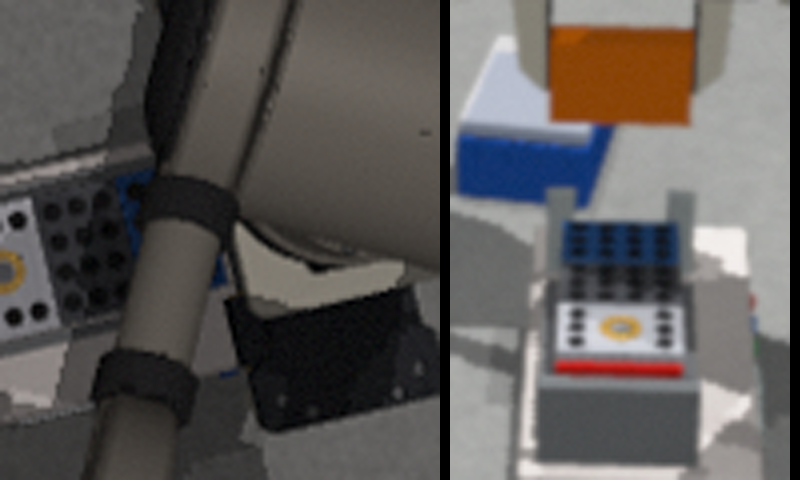

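The side picture shows the wedge gripped level above the slot, its lower front edge at about (325–360, 200). I'll compare that edge with the far edge of the blue block's top.

```bash
python3 - <<'E'
from look import *
f=lambda x,y:[300+(x-450+.5)/4-.5,170+(y+.5)/4-.5]
for n,p,z in(("wl",(551,119),.1427),("wr",(690,124),.1427),("bl",(565,222),.083),("br",(676,221),.083),("al",(558,304),.083),("ar",(686,304),.083),("af",(557,356),.083),("afr",(684,358),.083),("cheekL",(548,190),.08),("cheekR",(694,190),.08)):print(n,tobath(ray("side",f(*p),z)))
E
```

```text
wl [ 38.67536375 -48.57709138]
wr [-36.10577617 -46.31360758]
bl [ 30.33021999 -39.82588831]
br [-30.75353885 -43.46795721]
al [31.68293502 40.98297852]
ar [-34.8500143  38.1798701]
af [30.73944597 87.68488254]
afr [-33.01032157  86.74940664]
cheekL [ 41.02191171 -78.48807215]
cheekR [-41.56292677 -82.01575513]
```

>>> {"op": "step_arm", "data": {
  "commands": [
    {"translation": [-0.9, -1.8, 10], "roll": -0.0035},
    {"translation": [0, 0, 15], "roll": 0},
    {"translation": [0, 0, 15], "roll": 0},
    {"translation": [0, 0, 10], "roll": 0},
    {"translation": [0, 0, 4], "roll": 0},
    {"translation": [0, 0, 0], "roll": 0}
  ]
}}

```text
time: 12.35
tool_pos: [0.6197, -0.0809, 0.1037]
tool_rot: [-3.139, -0.001, 1.83]
contact_force: [-0.2, -0.2, -1.4]
opening: 0.076
grip_force: 20.0
```

>>> {"op": "step_arm", "data": {
  "commands": [
    {"translation": [0, 0, 4], "roll": 0},
    {"translation": [0, 0, 4], "roll": 0},
    {"translation": [0, 0, 4], "roll": 0},
    {"translation": [0.4, 0, 4], "roll": 0},
    {"translation": [0.4, 0, 4], "roll": 0},
    {"translation": [0, 0, 0], "roll": 0}
  ]
}}

```text
time: 12.85
tool_pos: [0.6199, -0.0793, 0.0841]
tool_rot: [-3.14, -0.001, 1.832]
contact_force: [0.3, 0.4, -1.5]
opening: 0.0757
grip_force: 20.0
```

```bash
python3 - <<'E'
from look import *
s=observe();print(tobath(s["tool_pos"]),s["tool_pos"],s["tool_rot"],s["contact_force"],s["torque"])
E
```

```text
[ -0.89468877 -61.13115689] [ 0.61991031 -0.07929166  0.08414564] [-3.14028462e+00 -6.74019249e-04  1.83184808e+00] [ 0.34540028  0.39966969 -1.45990975] [-0.05494997 -0.08431254  0.00941721]
```

>>> {"op": "step_arm", "data": {
  "commands": [
    {"translation": [0.7, 0, 3], "roll": 0},
    {"translation": [0.7, 0, 3], "roll": 0},
    {"translation": [0.7, 0.4, 3], "roll": 0},
    {"translation": [0.5, 0.4, 3], "roll": 0},
    {"translation": [0, 0, 0], "roll": 0}
  ]
}}

```text
time: 13.27
tool_pos: [0.6202, -0.0766, 0.0723]
tool_rot: [-3.141, -0.001, 1.832]
contact_force: [-0.2, -0.6, -2.5]
opening: 0.0759
grip_force: 20.0
```

>>> {"op": "step_arm", "data": {
  "commands": [
    {"translation": [0.4, 0, 1.5], "roll": 0},
    {"translation": [0.4, 0, 1.5], "roll": 0},
    {"translation": [0.2, 0, 1], "roll": 0},
    {"translation": [0, 0, 0], "roll": 0}
  ]
}}

```text
time: 13.6
tool_pos: [0.6205, -0.0759, 0.0695]
tool_rot: [3.141, 0.001, 1.832]
contact_force: [-0.6, 0.2, 1.0]
opening: 0.0758
grip_force: 20.0
```

```bash
python3 - <<'E'
from look import *
s=observe();print(tobath(s["tool_pos"]),s["tool_pos"],s["tool_rot"],s["contact_force"],s["torque"])
E
```

```text
[  0.56643819 -58.0329176 ] [ 0.62052246 -0.07592132  0.0694561 ] [3.14094146e+00 6.26315721e-04 1.83221863e+00] [-0.55288445  0.19065743  0.96789968] [ 0.04909917 -0.06738356  0.2881468 ]
```

>>> {"op": "step_arm", "data": {
  "commands": [
    {"translation": [0.2, 0, 1], "roll": 0},
    {"translation": [0.2, 0, 1], "roll": 0},
    {"translation": [0.2, 0, 1], "roll": 0},
    {"translation": [0, 0, 0], "roll": 0}
  ]
}}

```text
time: 13.93
tool_pos: [0.6206, -0.0752, 0.0668]
tool_rot: [3.14, 0.001, 1.832]
contact_force: [-0.3, 1.0, 3.5]
opening: 0.0758
grip_force: 20.0
```

>>> {"op": "step_arm", "data": {
  "commands": [
    {"translation": [0.2, 0, 1], "roll": 0},
    {"translation": [0.2, 0, 1], "roll": 0},
    {"translation": [0, 0, 0], "roll": 0}
  ]
}}

```text
time: 14.18
tool_pos: [0.6206, -0.0747, 0.0648]
tool_rot: [3.14, 0.001, 1.832]
contact_force: [-0.5, 0.9, 5.0]
opening: 0.0757
grip_force: 20.0
```

```bash
python3 - <<'E'
from look import *
s=observe();print(tobath(s["tool_pos"]),s["tool_pos"],s["tool_rot"],s["contact_force"],s["torque"])
E
```

```text
[  0.94072596 -56.88345663] [ 0.62058746 -0.0747142   0.06483602] [3.14000759e+00 5.95876222e-04 1.83211941e+00] [-0.51337131  0.94309522  5.00979146] [ 0.23059886 -0.17208617  0.36724325]
```

>>> {"op": "step_arm", "data": {
  "commands": [
    {"translation": [0.22, 0, 1], "roll": 0},
    {"translation": [0.22, 0, 1], "roll": 0},
    {"translation": [0.22, 0, 1], "roll": 0},
    {"translation": [0.22, 0, 1], "roll": 0},
    {"translation": [0, 0, 0], "roll": 0}
  ],
  "grip_force": 35
}}

```text
time: 14.6
tool_pos: [0.6205, -0.0738, 0.061]
tool_rot: [3.14, 0.001, 1.832]
contact_force: [-0.1, 2.9, 5.9]
opening: 0.0756
grip_force: 35.0
```

>>> {"op": "step_arm", "data": {
  "commands": [
    {"translation": [0.22, 0, 1], "roll": 0},
    {"translation": [0.22, 0, 1], "roll": 0},
    {"translation": [0.22, 0, 1], "roll": 0},
    {"translation": [0.22, 0, 1], "roll": 0},
    {"translation": [0, 0, 0], "roll": 0}
  ]
}}

```text
time: 15.02
tool_pos: [0.6204, -0.0729, 0.0573]
tool_rot: [3.139, 0.001, 1.832]
contact_force: [-1.0, 2.1, 7.0]
opening: 0.076
grip_force: 35.0
```

```bash
python3 - <<'E'
from look import *
s=observe();print(tobath(s["tool_pos"]),s["tool_pos"],s["tool_rot"],s["contact_force"],s["torque"])
E
```

```text
[  1.24959968 -55.07376898] [ 0.62041889 -0.0728861   0.05727914] [3.13921496e+00 7.87699023e-04 1.83235596e+00] [-0.99258081  2.13180034  6.97620076] [ 0.41955484 -0.16994818  0.49874194]
```

>>> {"op": "step_arm", "data": {
  "commands": [
    {"translation": [0.22, 0, 1], "roll": 0},
    {"translation": [0.22, 0, 1], "roll": 0},
    {"translation": [0.22, 0, 1], "roll": 0},
    {"translation": [0.22, 0, 1], "roll": 0},
    {"translation": [0, 0, 0], "roll": 0}
  ]
}}

```text
time: 15.43
tool_pos: [0.6203, -0.0719, 0.0536]
tool_rot: [3.139, 0.001, 1.833]
contact_force: [-0.5, 2.6, 7.8]
opening: 0.0759
grip_force: 35.0
```

>>> {"op": "step_arm", "data": {
  "commands": [
    {"translation": [0.22, 0, 1], "roll": 0},
    {"translation": [0.2, 0, 1], "roll": 0},
    {"translation": [0, 0, 0], "roll": 0}
  ]
}}

```text
time: 15.68
tool_pos: [0.6203, -0.0717, 0.0527]
tool_rot: [3.138, 0.002, 1.833]
contact_force: [-2.0, 1.4, 15.5]
opening: 0.0757
grip_force: 35.0
```

Force jumped to 15.5 N at the expected floor height, so the wedge is home. I'll release, rise, shut the fingers and press on its top to confirm.

>>> {"op": "step_arm", "data": {
  "commands": [
    {"translation": [0, 0, -1], "roll": 0},
    {"translation": [0, 0, 0], "roll": 0},
    {"translation": [0, 0, 0], "roll": 0},
    {"translation": [0, 0, 0], "roll": 0},
    {"translation": [0, 0, 0], "roll": 0},
    {"translation": [0, 0, -5], "roll": 0},
    {"translation": [0, 0, -15], "roll": 0},
    {"translation": [0, 0, -20], "roll": 0},
    {"translation": [0, 0, -15], "roll": 0},
    {"translation": [0, 0, 0], "roll": 0}
  ],
  "fingers": 1
}}

```text
time: 16.52
tool_pos: [0.6212, -0.0724, 0.1097]
tool_rot: [3.136, 0.003, 1.832]
contact_force: [0.3, -0.8, 0.6]
opening: 0.0918
grip_force: 0.0
```

>>> {"op": "step_arm", "data": {
  "commands": [
    {"translation": [0, 0, 0], "roll": 0},
    {"translation": [0, 0, 0], "roll": 0},
    {"translation": [0, 0, 0], "roll": 0},
    {"translation": [0, 0, 0], "roll": 0},
    {"translation": [0, 0, 0], "roll": 0},
    {"translation": [0, 0, 0], "roll": 0},
    {"translation": [0, 0, 0], "roll": 0}
  ],
  "fingers": 0
}}

```text
time: 17.1
tool_pos: [0.6191, -0.0719, 0.1058]
tool_rot: [-3.141, -0.0, 1.832]
contact_force: [0.4, 0.0, 1.6]
opening: 0.0501
grip_force: 0.0
```

```bash
python3 - <<'E'
from look import *
go([*world(0,-53.3),.087],BA+np.pi/2)
E
```

```text
at [ 0.6191 -0.0719  0.1058] yaw 1.8317 shift [ 0.5 -0.2 18.8] roll -0.0001
```

>>> {"op": "step_arm", "data": {
  "commands": [
    {"translation": [0, 0, 0], "roll": 0},
    {"translation": [0, 0, 0], "roll": 0},
    {"translation": [0, 0, 0], "roll": 0},
    {"translation": [0, 0, 0], "roll": 0},
    {"translation": [0, 0, 0], "roll": 0},
    {"translation": [0, 0, 0], "roll": 0},
    {"translation": [0.5, 0, 8], "roll": 0},
    {"translation": [0, 0, 8], "roll": 0},
    {"translation": [0, 0, 2], "roll": 0},
    {"translation": [0, 0, 0], "roll": 0}
  ]
}}

```text
time: 17.93
tool_pos: [0.6182, -0.0713, 0.0866]
tool_rot: [-3.139, -0.001, 1.832]
contact_force: [0.3, -0.9, 1.4]
opening: 0.0004
grip_force: 0.0
```

>>> {"op": "step_arm", "data": {
  "commands": [
    {"translation": [0, 0, 1], "roll": 0},
    {"translation": [0, 0, 1], "roll": 0},
    {"translation": [0, 0, 1], "roll": 0},
    {"translation": [0, 0, 1], "roll": 0},
    {"translation": [0, 0, 0], "roll": 0}
  ]
}}

```text
time: 18.35
tool_pos: [0.6191, -0.0715, 0.084]
tool_rot: [-3.142, 0.0, 1.832]
contact_force: [-0.0, -0.7, -0.2]
opening: 0.0001
grip_force: 0.0
```

>>> {"op": "step_arm", "data": {
  "commands": [
    {"translation": [0, 0, 1], "roll": 0},
    {"translation": [0, 0, 1], "roll": 0},
    {"translation": [0, 0, 0], "roll": 0}
  ]
}}

```text
time: 18.6
tool_pos: [0.6194, -0.0715, 0.0833]
tool_rot: [3.141, 0.001, 1.832]
contact_force: [-2.0, 0.8, 6.4]
opening: 0.0004
grip_force: 3.4
```

>>> {"op": "step_arm", "data": {
  "commands": [
    {"translation": [0, 0, 1], "roll": 0},
    {"translation": [0, 0, 0.5], "roll": 0},
    {"translation": [0, 0, 0], "roll": 0}
  ]
}}

```text
time: 18.85
tool_pos: [0.6194, -0.0716, 0.0832]
tool_rot: [3.14, 0.001, 1.832]
contact_force: [-6.4, 0.4, 16.2]
opening: 0.0005
grip_force: 7.7
```

The press stalls at z = 0.083 (block-top height) under 16 N, so the wedge is flush. Now to the probe.

>>> {"op": "step_arm", "data": {
  "commands": [
    {"translation": [0, 0, -3], "roll": 0},
    {"translation": [0, 0, -20], "roll": 0},
    {"translation": [0, 0, -35], "roll": 0.08},
    {"translation": [0, 0, -35], "roll": 0.124},
    {"translation": [0, 0, -25], "roll": 0.124},
    {"translation": [0, 0, 0], "roll": 0.124},
    {"translation": [0, 0, 0], "roll": 0.124},
    {"translation": [0, 0, 0], "roll": 0.124},
    {"translation": [0, 0, 0], "roll": 0.124},
    {"translation": [0, 0, 0], "roll": 0.124},
    {"translation": [0, 0, 0], "roll": 0.124},
    {"translation": [0, 0, 0], "roll": 0.124},
    {"translation": [0, 0, 0], "roll": 0.124},
    {"translation": [0, 0, 0], "roll": 0.124},
    {"translation": [0, 0, 0], "roll": 0.124},
    {"translation": [0, 0, 0], "roll": 0}
  ],
  "fingers": 0.7
}}

```text
time: 20.18
tool_pos: [0.6191, -0.0715, 0.1985]
tool_rot: [3.142, 0.0, 0.259]
contact_force: [0.1, 0.2, 0.1]
opening: 0.0643
grip_force: 0.0
```

```bash
python3 - <<'E'
from look import *
go([.493,.3295,.17],BA)
E
```

```text
at [ 0.6191 -0.0715  0.1985] yaw 0.2592 shift [ -19.1 -419.9   28.5] roll -0.0018
```

>>> {"op": "step_arm", "data": {
  "commands": [
    {"translation": [-1.4, -30, 2], "roll": 0},
    {"translation": [-1.4, -30, 2], "roll": 0},
    {"translation": [-1.4, -30, 2], "roll": 0},
    {"translation": [-1.4, -30, 2], "roll": 0},
    {"translation": [-1.4, -30, 2], "roll": 0},
    {"translation": [-1.4, -30, 2], "roll": 0},
    {"translation": [-1.4, -30, 2], "roll": 0},
    {"translation": [-1.4, -30, 2], "roll": 0},
    {"translation": [-1.4, -30, 2], "roll": 0},
    {"translation": [-1.4, -30, 2], "roll": 0},
    {"translation": [-1.4, -30, 2], "roll": 0},
    {"translation": [-1.4, -30, 2], "roll": 0},
    {"translation": [-1.4, -30, 2], "roll": 0},
    {"translation": [-1.4, -30, 2], "roll": 0},
    {"translation": [0, 0, 0], "roll": 0},
    {"translation": [0, 0, 0], "roll": 0}
  ]
}}

```text
time: 21.52
tool_pos: [0.4899, 0.3301, 0.1703]
tool_rot: [3.141, 0.0, 0.27]
contact_force: [-0.8, -0.6, -0.5]
opening: 0.0645
grip_force: 0.0
```

```bash
python3 - <<'E'
from look import *
go([.493,.3295,.052],BA)
im=read_camera("top")[:,:,::-1];jm=read_camera("side")[:,:,::-1]
o=np.zeros((600,800,3),np.uint8)
o[:384,:560]=cv2.resize(im[208:304,270:410],(560,384),interpolation=cv2.INTER_CUBIC)
o[390:600,:300]=cv2.resize(im[245:315,120:220],(300,210),interpolation=cv2.INTER_CUBIC)
o[390:600,310:500]=cv2.resize(jm[205:310,300:395],(190,210),interpolation=cv2.INTER_CUBIC)
o[390:600,510:780]=cv2.resize(jm[340:410,305:395],(270,210),interpolation=cv2.INTER_CUBIC)
cv2.imwrite("pics/c4.png",o);cv2.imwrite("pics/top4.png",im);cv2.imwrite("pics/side4.png",jm)
E
```

```text
at [0.4899 0.3301 0.1703] yaw 0.27 shift [  2.8   1.4 118.3] roll 0.009
```

View pics/c4.png

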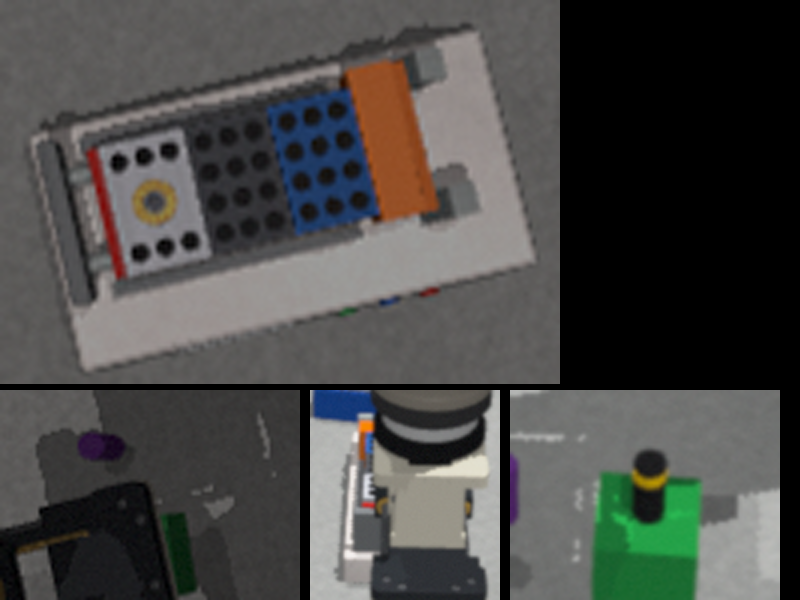

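The wedge is seated along the blue block with the plate pushed back, and the brass ring is at crop (155,202). I'll go down onto the probe handle.

>>> {"op": "step_arm", "data": {
  "commands": [
    {"translation": [2.8, 1.4, 20], "roll": 0.009},
    {"translation": [0, 0, 20], "roll": 0},
    {"translation": [0, 0, 20], "roll": 0},
    {"translation": [0, 0, 20], "roll": 0},
    {"translation": [0, 0, 15], "roll": 0},
    {"translation": [0, 0, 12], "roll": 0},
    {"translation": [0, 0, 8], "roll": 0},
    {"translation": [0, 0, 3], "roll": 0},
    {"translation": [0, 0, 0], "roll": 0},
    {"translation": [0, 0, 0], "roll": 0}
  ]
}}

```text
time: 22.45
tool_pos: [0.4944, 0.328, 0.0532]
tool_rot: [-3.142, -0.001, 0.254]
contact_force: [0.4, 0.3, -0.6]
opening: 0.0646
grip_force: 0.0
```

```bash
python3 - <<'E'
from look import *
go([.493,.3295,.052],BA)
p=[270+155.5/4-.5,208+202.5/4-.5]
h=ray("top",p,.083);print("hole",h,tobath(h))
# refine ring by colour
im=cv2.imread("pics/top4.png");r=im[248:268,296:320]
hsv=cv2.cvtColor(r,cv2.COLOR_BGR2HSV);m=cv2.inRange(hsv,(10,70,80),(35,255,255));M=cv2.moments(m,True)
q=[296+M["m10"]/M["m00"],248+M["m01"]/M["m00"]];h=ray("top",q,.083);print(M["m00"],q,h,tobath(h))
E
```

```text
at [0.4944 0.328  0.0532] yaw 0.2544 shift [-1.  -1.8  1.2] roll -0.0066
hole [0.58748463 0.04045281 0.083     ] [-1.32251238 62.92520917]
78.0 [308.14102564102564, 257.93589743589746] [0.58783782 0.04091575 0.083     ] [-0.8618245  63.28132296]
```

>>> {"op": "step_arm", "data": {
  "commands": [
    {"translation": [-1, -0.8, 1], "roll": 0},
    {"translation": [0, 0, 0], "roll": 0},
    {"translation": [0, 0, 0], "roll": 0},
    {"translation": [0, 0, 0], "roll": 0},
    {"translation": [0, 0, 0], "roll": 0},
    {"translation": [0, 0, 0], "roll": 0},
    {"translation": [0, 0, 0], "roll": 0},
    {"translation": [0, 0, 0], "roll": 0},
    {"translation": [0, 0, 0], "roll": 0},
    {"translation": [0, 0, 0], "roll": 0},
    {"translation": [0, 0, 0], "roll": 0}
  ],
  "fingers": 0,
  "grip_force": 12
}}

```text
time: 23.37
tool_pos: [0.4926, 0.3291, 0.0516]
tool_rot: [-3.141, -0.0, 0.255]
contact_force: [0.2, 2.7, 0.9]
opening: 0.0177
grip_force: 12.0
```

>>> {"op": "step_arm", "data": {
  "commands": [
    {"translation": [0, 0, -5], "roll": 0},
    {"translation": [0, 0, -15], "roll": 0},
    {"translation": [0, 0, -25], "roll": 0},
    {"translation": [0, 0, -30], "roll": 0},
    {"translation": [0, 0, -20], "roll": 0},
    {"translation": [0, 0, -5], "roll": 0},
    {"translation": [0, 0, 0], "roll": 0},
    {"translation": [0, 0, 0], "roll": 0}
  ]
}}

```text
time: 24.03
tool_pos: [0.4922, 0.3283, 0.1508]
tool_rot: [3.141, 0.001, 0.255]
contact_force: [-0.6, 0.8, -1.1]
opening: 0.0174
grip_force: 12.0
```

```bash
python3 - <<'E'
from look import *
go([.5876,.0407,.152],BA)
jm=read_camera("side")[:,:,::-1]
cv2.imwrite("pics/c5.png",cv2.resize(jm[260:420,290:410],(600,800)[::1],interpolation=cv2.INTER_CUBIC)[:590])
E
```

```text
at [0.4922 0.3283 0.1508] yaw 0.2545 shift [ 19.9 302.4  -1.2] roll -0.0065
```

View pics/c5.png

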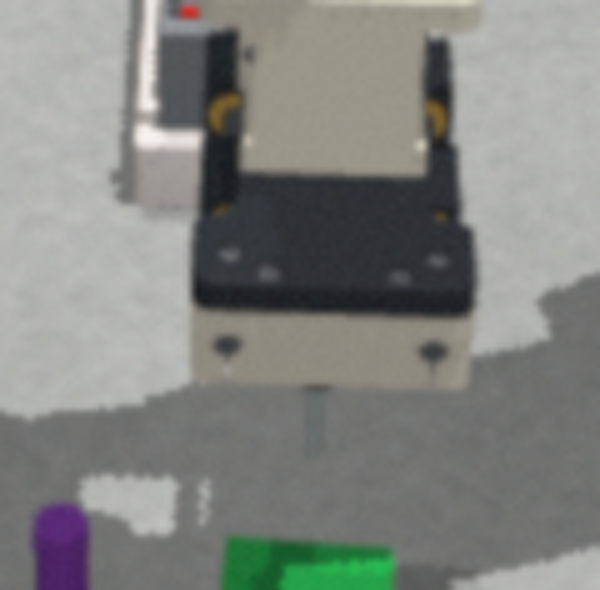

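The pin hangs vertically below the fingers, with its tip at about full-image pixel (352.6, 350.6). I'll get the tip's offset from the TCP.

```bash
python3 - <<'E'
from look import *
print("tip",ray("side",[352.6,350.6],.1062), "TCP reproj",proj("side",[.4922,.3283,.1508]),proj("side",[.4922,.3283,.1062]))
s0=cv2.imread("pics/side4.png")
# side bias check: ring seen in initial side picture
im=cv2.imread("pics/side0.png");r=im[240:262,330:356];hsv=cv2.cvtColor(r,cv2.COLOR_BGR2HSV);m=cv2.inRange(hsv,(10,60,80),(35,255,255));M=cv2.moments(m,True)
q=[330+M["m10"]/M["m00"],240+M["m01"]/M["m00"]];print(M["m00"],ray("side",q,.083))
im=cv2.imread("pics/top0.png");r=im[248:268,300:326];hsv=cv2.cvtColor(r,cv2.COLOR_BGR2HSV);m=cv2.inRange(hsv,(10,70,80),(35,255,255));M=cv2.moments(m,True)
q=[300+M["m10"]/M["m00"],248+M["m01"]/M["m00"]];print(M["m00"],ray("top",q,.083))
E
```

```text
tip [0.49210272 0.3295808  0.1062    ] TCP reproj [353.72662819 328.77052002] [352.74464225 350.02601254]
46.0 [0.5899598  0.03521975 0.083     ]
74.0 [0.58970684 0.03211823 0.083     ]
```

>>> {"op": "step_arm", "data": {
  "commands": [
    {"translation": [1.7, 25.2, 0], "roll": 0},
    {"translation": [1.7, 25.2, 0], "roll": 0},
    {"translation": [1.7, 25.2, 0], "roll": 0},
    {"translation": [1.7, 25.2, 0], "roll": 0},
    {"translation": [1.7, 25.2, 0], "roll": 0},
    {"translation": [1.7, 25.2, 0], "roll": 0},
    {"translation": [1.7, 25.2, 0], "roll": 0},
    {"translation": [1.7, 25.2, 0], "roll": 0},
    {"translation": [1.7, 25.2, 0], "roll": 0},
    {"translation": [1.7, 25.2, 0], "roll": 0},
    {"translation": [1.7, 25.2, 0], "roll": 0},
    {"translation": [1.7, 25.2, 0], "roll": 0},
    {"translation": [0, 0, 0], "roll": 0},
    {"translation": [0, 0, 0], "roll": 0},
    {"translation": [0, 0, 0], "roll": 0}
  ]
}}

```text
time: 25.33
tool_pos: [0.5877, 0.0416, 0.1502]
tool_rot: [-3.141, 0.003, 0.254]
contact_force: [-0.8, 0.6, -0.4]
opening: 0.0181
grip_force: 12.0
```

```bash
python3 - <<'E'
from look import *
go([.5877,.0412,.129],BA)
jm=read_camera("side")[:,:,::-1]
cv2.imwrite("pics/c6.png",cv2.resize(jm[180:300,290:410],(590,590),interpolation=cv2.INTER_CUBIC))
p=observe()["tool_pos"].copy();p[2]-=.0446;print(proj("side",p),proj("side",[.5877,.0412,.083]))
E
```

```text
at [0.5877 0.0416 0.1502] yaw 0.2543 shift [-0.1  0.4 21.2] roll -0.0067
[342.36389423 243.08830449] [342.22343387 252.18208539]
```

View pics/c6.png

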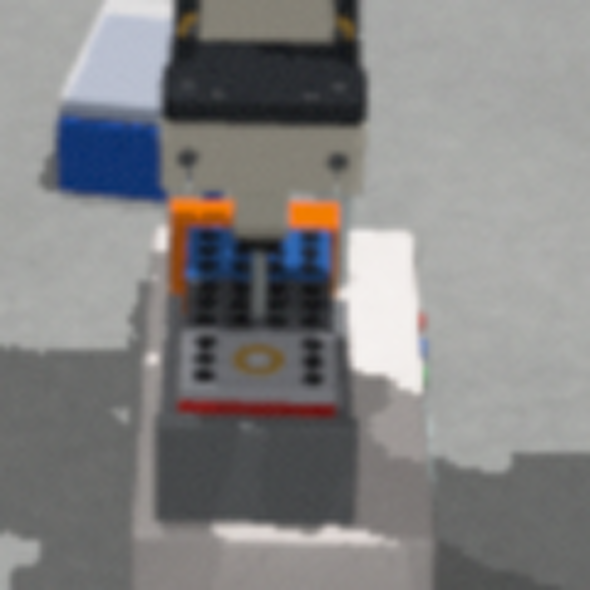

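The pin tip is at about (342.4, 244.3) and the ring centre at (342.0, 252.8), which agrees with the predicted offsets. I'll insert.

>>> {"op": "step_arm", "data": {
  "commands": [
    {"translation": [0, 0.2, 6], "roll": 0},
    {"translation": [0, 0, 6], "roll": 0},
    {"translation": [0, 0, 6], "roll": 0},
    {"translation": [0, 0, 3], "roll": 0},
    {"translation": [0, 0, 2], "roll": 0},
    {"translation": [0, 0, 2], "roll": 0},
    {"translation": [0, 0, 2], "roll": 0},
    {"translation": [0, 0, 0], "roll": 0}
  ]
}}

```text
time: 26.05
tool_pos: [0.5884, 0.0411, 0.1243]
tool_rot: [-3.142, 0.0, 0.255]
contact_force: [-0.6, -0.1, -0.6]
opening: 0.0174
grip_force: 12.0
```

>>> {"op": "step_arm", "data": {
  "commands": [
    {"translation": [0, 0, 2], "roll": 0},
    {"translation": [0, 0, 2], "roll": 0},
    {"translation": [0, 0, 2], "roll": 0},
    {"translation": [0, 0, 0], "roll": 0}
  ]
}}

```text
time: 26.38
tool_pos: [0.5884, 0.0411, 0.1182]
tool_rot: [-3.142, 0.0, 0.255]
contact_force: [-0.6, -0.8, -0.7]
opening: 0.018
grip_force: 12.0
```

>>> {"op": "step_arm", "data": {
  "commands": [
    {"translation": [0, 0, 4], "roll": 0},
    {"translation": [0, 0, 4], "roll": 0},
    {"translation": [0, 0, 4], "roll": 0},
    {"translation": [0, 0, 4], "roll": 0},
    {"translation": [0, 0, 4], "roll": 0},
    {"translation": [0, 0, 2], "roll": 0},
    {"translation": [0, 0, 0], "roll": 0}
  ]
}}

```text
time: 26.97
tool_pos: [0.5884, 0.0411, 0.0958]
tool_rot: [-3.141, 0.001, 0.255]
contact_force: [0.1, -0.2, -1.0]
opening: 0.0173
grip_force: 12.0
```

>>> {"op": "step_arm", "data": {
  "commands": [
    {"translation": [0, 0, 1], "roll": 0},
    {"translation": [0, 0, 1], "roll": 0},
    {"translation": [0, 0, 1], "roll": 0},
    {"translation": [0, 0, 0.5], "roll": 0},
    {"translation": [0, 0, 0], "roll": 0}
  ]
}}

```text
time: 27.38
tool_pos: [0.5885, 0.0411, 0.0931]
tool_rot: [-3.142, 0.0, 0.255]
contact_force: [-1.5, 1.5, -0.6]
opening: 0.0177
grip_force: 12.0
```

>>> {"op": "step_arm", "data": {
  "commands": [
    {"translation": [0, 0, 1], "roll": 0},
    {"translation": [0, 0, 0.5], "roll": 0},
    {"translation": [0, 0, 0], "roll": 0}
  ]
}}

```text
time: 27.63
tool_pos: [0.5887, 0.0412, 0.0925]
tool_rot: [3.141, -0.001, 0.255]
contact_force: [-4.0, 1.4, 5.7]
opening: 0.0177
grip_force: 12.0
```

Seated: 5.7 N of upward force at the expected height. I'll open, rise straight up and move aside for a check.

>>> {"op": "step_arm", "data": {
  "commands": [
    {"translation": [0, 0, -0.7], "roll": 0},
    {"translation": [0, 0, 0], "roll": 0},
    {"translation": [0, 0, 0], "roll": 0},
    {"translation": [0, 0, 0], "roll": 0},
    {"translation": [0, 0, 0], "roll": 0},
    {"translation": [0, 0, 0], "roll": 0},
    {"translation": [0, 0, -8], "roll": 0},
    {"translation": [0, 0, -25], "roll": 0},
    {"translation": [0, 0, -35], "roll": 0},
    {"translation": [0, 0, -30], "roll": 0},
    {"translation": [-15, 25, 0], "roll": 0},
    {"translation": [-20, 35, 0], "roll": 0},
    {"translation": [-20, 35, 0], "roll": 0},
    {"translation": [-20, 35, 0], "roll": 0},
    {"translation": [-20, 35, 0], "roll": 0},
    {"translation": [-20, 35, 0], "roll": 0},
    {"translation": [-20, 35, 0], "roll": 0},
    {"translation": [0, 0, 0], "roll": 0}
  ],
  "fingers": 0.6
}}

```text
time: 29.13
tool_pos: [0.5154, -0.227, 0.191]
tool_rot: [3.138, 0.0, 0.249]
contact_force: [-0.2, -0.4, -0.5]
opening: 0.0552
grip_force: 0.0
```

```bash
python3 - <<'E'
from look import *
im=read_camera("top")[:,:,::-1];jm=read_camera("side")[:,:,::-1]
o=np.zeros((600,800,3),np.uint8)
o[:,:400]=cv2.resize(im[140:320,270:390],(400,600),interpolation=cv2.INTER_CUBIC)
o[:,410:800]=cv2.resize(jm[150:345,230:357],(390,600),interpolation=cv2.INTER_CUBIC)
cv2.imwrite("pics/c7.png",o)
for n in("bottle","tip_box","jar"):print(n,[np.round(d["at"],3).tolist() for d in search_frame("top",n)][:1])
E
```

```text
bottle [[0.741, 0.243, 0.081]]
tip_box [[0.715, -0.245, 0.057]]
jar [[0.78, -0.014, 0.071]]
```

View pics/c7.png

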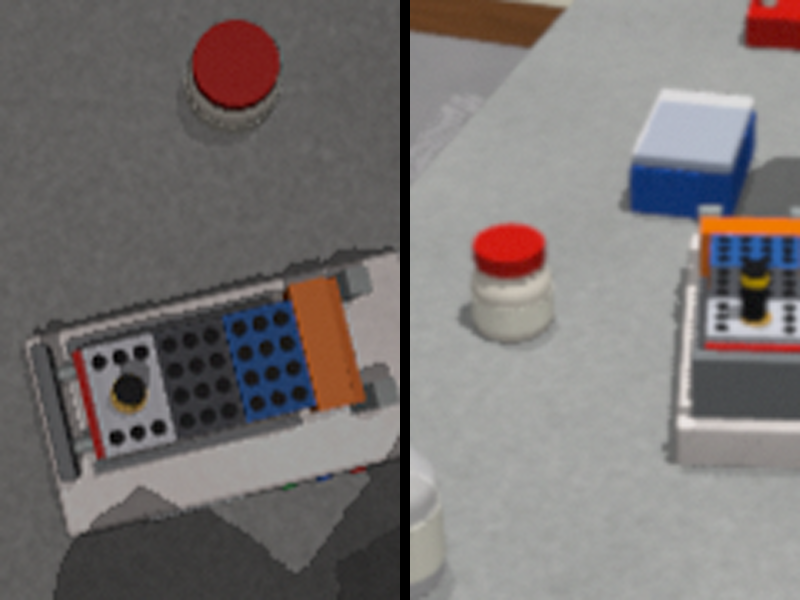

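The probe stands upright in the brass ring, the wedge is flush, the row is tight, and the bystanders haven't moved.

```bash
python3 -c "
from cell import *
print(hand_in())"
```

```text
the job is handed in; nothing more can be done
None
```

The job was handed in at about 29 s: the row is locked against the spring by the fully seated wedge, the probe is fully in the aluminium block, and the bottle, tip box and jar are where they were; no verdict was returned.

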